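# Set up a stepped shaft on V-blocks for checking

### The arm

A 6-joint arm with a two-finger parallel gripper is mounted at the origin on the work surface. World frame = base frame: x ahead of the robot, y to its left, z up, the work surface at z = 0. Lengths are in m, angles in rad, forces in N, time in s.
With the tool pointing down it reaches from about 0.3 to 0.875 m from the base axis. Payload 6.4 kg.
Tool frame: the origin (TCP) lies on the mounting face of the last link; the fingertips stand 173 mm ahead of it and the grasp point (between the pads) lies 155 mm ahead of it (ctrl.tip_reach is the distance from the TCP to the fingertips, in m); z points along the fingers, y is the line along which they close (so a half turn about z gives the same grasp; the last joint's range is limited). The gripper opens to 85 mm and grips with 20 to 120 N. Pads are 22 mm wide; open, the fingers measure 114 mm over their backs; the gripper's body (76 mm by 85 mm) begins 54 mm behind the grasp point. The pads swing forward as they close: fully open they stand 13 mm farther back than shut.
Start: joints at [-1.315, 0.181, 1.607, -0, 1.354, -0.206], TCP at [0.256, -0.515, 0.405] pointing down, gripper open.
Joint ranges: [-2.99, 2.99], [-0.89, 2.07], [0.3, 2.58], [-1.14, 4.28], [0, 2.63], [-3.12, 3.12]. Speed limits (rad/s): [2.57, 2.57, 3.01, 3.14, 3.14, 3.14].

### API

Orientations are given as a unit quaternion [w, x, y, z].
In Python, from bench import ctrl gives the robot as it stands.
- The arm moves only by the shell command python3 -m pendant 'ROWS'. ROWS is JSON, a list that holds one entry, the list of rows, each a list of 7 numbers: the opening, from 0 (shut) to 1 (fully open), then the shift along the tool's x, y, z in mm, then the turn, a rotation vector about the tool's x, y, z in rad. A call has 1 to 5 rows; each row is the pose to reach, as a shift and turn from the pose commanded when the call began, along the tool's axes at that moment; what a row does not reach only later rows make up. A row lasts 1/12 s, in which the tool goes at most 41.7 mm and 7.16 degrees, less where a joint would pass 70% of its speed; a pose out of reach is approached as far as the arm can. A call with a gripper value outside its range is refused whole. The fingers move at their own pace and stop on an object; the grip force is fixed at half the most. Time passes only in rows, so rows that repeat a pose let the fingers close. It gives the time, the measured TCP pose, the force, the opening and the grip force at its end, in the units of the state.
- ctrl.get_obs(): the state, without advancing time (a new reading comes with each control period).
- ctrl.camera(name): name is "side" or "top"; returns the picture (400x640x3 uint8, red, green, blue); there is no depth.
- ctrl.camera_params(name): a dict with "mtx" (3x3 intrinsics, pixels), "world_from_camera" (4x4, takes a point from camera to world coordinates). Camera axes: x right, y down, z forward; pixel columns grow to the right and rows downward; lengths in m; the calibration is good to about 2 mm. A picture is of the moment at which its call begins. camera_params takes no time and is no camera call.
- ctrl.hand_in(): hands the job in; it is judged then, once.
Trained networks look in the newest picture that a camera, given by its name, has taken for a name from the list of things; names that differ only in an ending like _2 or _b are one class to them, and where a whole thing is asked for, a point or a joint stands for the part that bears it (a point fixed in the world has none). Each returns a list of dicts, best first, with "confidence" (0 to 1); they miss things now and then, are a little off and sometimes report something else, mostly with a low value. They report only what shows in the picture. A call takes as long as a camera call. They do not tell look-alikes from the thing itself.
- ctrl.boxes_of(camera, name): "point" ([column, row] as shares, 0 to 1, of the picture: columns of its width, rows of its height, amid what is visible of it).
The state is a dict: "time_s": time; "q": joint angles; "dq": joint speeds; "joint_efforts": joint torques, N m; "eef_pos": TCP position; "eef_rot": TCP orientation; "wrist_force": force on the tool from outside, world axes, zero at the start; "torque": the same for the moment, N m; "opening": opening from 0.0 (shut) to 1.0 (fully open); "grasp_force": force on a finger pad.
Only numpy, scipy, OpenCV 4.12 (cv2) and the standard library are available. Lean on these libraries where they do the work, as an engineer would, in place of code of your own. Each camera call takes 0.05 s, during which the arm holds its last target. There are 200 camera calls.

### The job

Set up the stepped aluminium shaft for checking on the dark surface plate. First stand the low V-block in the middle of the raised square pad in front of the dial indicator, the tall V-block in the middle of the pad in front of the steel angle, both with their grooves in line from pad to pad, and stand the little screw jack on the plate midway between the two pads. Then lay the shaft level in both grooves, thick end in the low block and its shoulder above the jack, and leave the drill chuck, the oil bottle and the wrench where they are.

Things in the scene. Friction and masses are not known exactly. Their poses are not given: they have to be found in the camera images.
- vlow_c (a point): Low steel V-block, loose, 0.5 kg: 50 mm wide (own x) x 40 mm long (own y) x 44 mm high, with a 90-degree V groove 38 mm wide and 19 mm deep along own y in its top. Point: the block's centre, half-way up (22 mm above its underside); z up. Grip it across its 50 mm width.
- vtall_c (a point): Tall steel V-block, loose, 0.65 kg: the same 50 x 40 mm footprint and groove (along own y), but 58 mm high. Point: its centre, 29 mm above its underside; z up.
- jack_c (a point): Small steel screw jack, loose, 0.12 kg, round: foot 34 mm across and 6 mm high, body 26 mm across from 12 to 24 mm up, round head 22 mm across from 28 mm up, 34 mm high in all. Point: on its axis, 17 mm above its underside.
- shaft_c (a point): Stepped aluminium shaft, loose, 0.4 kg, lying on a 12 mm high wooden rest between two 5 mm strips. Thick part 40 mm diameter, 90 mm long, towards own -x; thin part 20 mm diameter, 110 mm long, towards +x. Point: on its axis, at its centre of mass in the thick part; shoulder at x = +21.6 mm. It may be rolled about x. Laid in the V-blocks on their pads, its axis is 59 mm above the plate.
- plate_mid (a point): Point on the top of the fixed dark surface plate (180 x 260 x 25 mm, top 25 mm above the table), midway between the two pads: the jack's place. y runs along the line of the pads, x square to it, away from the robot (towards the dial indicator and the angle); z up. The pads' centres lie 65 mm to either side along y.
- pad_dial: Fixed raised steel pad, 56 x 56 x 6 mm, on the surface plate, with a dial indicator on a black base standing behind it (from 68 mm to 105 mm towards own +x, up to 88 mm above the plate). Place of the low V-block; it may be at either end. Origin: centre of the pad's underside, on the plate's top; the pad's top is 6 mm above it.
- pad_angle: Fixed raised steel pad of the same size with a plain steel angle (an L-shaped plate) standing behind it (69 to 105 mm towards own +x, up to 45 mm above the plate). Place of the tall V-block. Origin as for the other pad: its top is 6 mm above the origin.
- chuck: Drill chuck, loose, bystander: dark steel, round, 46 mm across, 75 mm high with a tapered nose, standing on its flat end. Origin: centre of its underside. Leave it.
- oil: White plastic oil bottle with black cap, loose, bystander, 52 mm across, 140 mm high. Origin: centre of its underside. Leave it.
- wrench: Steel wrench, loose, bystander, 190 mm long, lying on the table at the far side. Origin: centre of its underside. Leave it.
Mind the look-alikes: they are no part of the job. Leave any pink look-alike of the part that bears vtall_c alone.

How it is judged:
On the way:
1. both V-blocks and the jack stand in their places (horizontal distance between vlow_c and pad_dial below 0.012 m and angle between each of vlow_c, vtall_c's own z axis and vertical below 0.05 rad and angle between the y axis of each of vlow_c, vtall_c and the y axis of plate_mid, either way round below 0.15 rad and z of vlow_c in the frame of plate_mid between 0.025 and 0.031 m and horizontal distance between vtall_c and pad_angle below 0.012 m and z of vtall_c in the frame of plate_mid between 0.032 and 0.038 m and horizontal distance between jack_c and plate_mid below 0.015 m and angle between jack_c's own z axis and vertical below 0.06 rad and z of jack_c in the frame of plate_mid between 0.014 and 0.02 m), for 0.2 s.
At the end, for the whole second after the job is handed in: Low V-block within 12 mm of the dial pad's middle, tall one of the angle pad's, upright, grooves within 0.15 rad of the pads' line; jack upright within 15 mm of midway; shaft level (0.04 rad) in both grooves, thick end in the low block, shoulder within 15 mm of midway; all released, at rest (all of step 1 and z of shaft_c in the frame of plate_mid between 0.056 and 0.0625 m and angle between shaft_c's own x axis and vertical between 1.5308 and 1.6108 rad and angle between the x axis of shaft_c and the y axis of plate_mid, either way round below 0.12 rad and horizontal distance between shaft_c and pad_dial between 0.0284 and 0.0584 m and horizontal distance between shaft_c and pad_angle between 0.0716 and 0.1016 m and linear speed of each of vlow, vtall, jack, shaft below 0.01 m/s); the robot touches nothing.
It fails at once if the drill chuck is moved more than 20 mm (distance of chuck from where it was at the start of the episode above 0.02 m).
It fails at once if the oil bottle is moved more than 20 mm (distance of oil from where it was at the start of the episode above 0.02 m).
It fails at once if the wrench is moved more than 20 mm (distance of wrench from where it was at the start of the episode above 0.02 m).
It also fails if it takes over 106 s, if anything falls off the work surface, if the arm or the gripper's body presses on something with over 40 N, if the wrist force passes 120 N, or if a joint passes its speed limit or range.

## Working session

There is one attempt and no reset: what is moved stays moved. The work goes in short steps, Python scripts to look and compute and a shell command to move; the robot and the scene stay as the last step left them, time stands still between calls to the robot, and variables do not carry over. Pictures are saved under pics/ and viewed, at most 14 in all, crops included, and the job is handed in when it is done.

```bash
mkdir -p pics; ls
python3 - <<'E'
from bench import ctrl
import cv2,numpy as np
for c in("top","side"):
    im=ctrl.camera(c); cv2.imwrite(f"pics/{c}0.png",im[:,:,::-1])
    p=ctrl.camera_params(c); print(c,np.round(p["mtx"],1).tolist(),np.round(p["world_from_camera"],4).tolist())
    for n in "vlow_c vtall_c jack_c shaft_c plate_mid pad_dial pad_angle chuck oil wrench".split():
        print(n,[(round(d["point"][0]*640),round(d["point"][1]*400),round(d["confidence"],2)) for d in ctrl.boxes_of(c,n)][:4])
o=ctrl.get_obs();print(o["time_s"],o["eef_pos"],o["eef_rot"],ctrl.tip_reach)
E
```

```text
pics
top [[481.3, 0.0, 318.1], [0.0, 481.3, 203.0], [0.0, 0.0, 1.0]] [[-0.0016, -0.9853, 0.171, 0.2847], [-1.0, 0.0, -0.0095, 0.043], [0.0093, -0.1711, -0.9852, 1.3908], [0.0, 0.0, 0.0, 1.0]]
vlow_c [(247, 171, 0.83), (364, 135, 0.48)]
vtall_c [(154, 266, 0.88), (194, 162, 0.85), (235, 307, 0.74), (285, 264, 0.65)]
jack_c [(365, 132, 0.41)]
shaft_c [(465, 198, 0.73)]
plate_mid [(332, 209, 0.81)]
pad_dial [(354, 213, 0.65)]
pad_angle [(304, 213, 0.96), (236, 233, 0.52)]
chuck [(415, 176, 0.51)]
oil [(262, 117, 0.75)]
wrench [(364, 135, 0.76), (329, 208, 0.32)]
side [[397.0, 0.0, 324.9], [0.0, 397.0, 193.4], [0.0, 0.0, 1.0]] [[0.9057, -0.3398, 0.2534, 0.1612], [-0.4237, -0.7067, 0.5666, -0.7368], [-0.0134, -0.6206, -0.784, 1.1181], [0.0, 0.0, 0.0, 1.0]]
vlow_c [(327, 151, 0.59)]
vtall_c [(318, 124, 0.66), (284, 160, 0.56)]
jack_c [(392, 251, 0.63)]
shaft_c [(396, 298, 0.61), (335, 207, 0.28)]
plate_mid [(337, 209, 0.85)]
pad_dial [(349, 218, 0.7)]
pad_angle [(320, 197, 0.79)]
chuck [(394, 249, 0.65)]
oil [(369, 138, 0.66)]
wrench [(399, 209, 0.76)]
1.1 [ 0.25619764 -0.51478011  0.40468738] [-1.25795213e-05  9.73463838e-01  2.28840897e-01 -9.81880702e-06] 0.1734
```

Run:
```python
import cv2
a=cv2.imread("pics/top0.png")[90:330,120:520];cv2.imwrite("pics/t1.png",cv2.resize(a,(800,480),interpolation=cv2.INTER_CUBIC))
a=cv2.imread("pics/side0.png")[80:340,200:480];cv2.imwrite("pics/s1.png",cv2.resize(a,(646,600),interpolation=cv2.INTER_CUBIC))
```

```text
(no output)
```

View pics/t1.png

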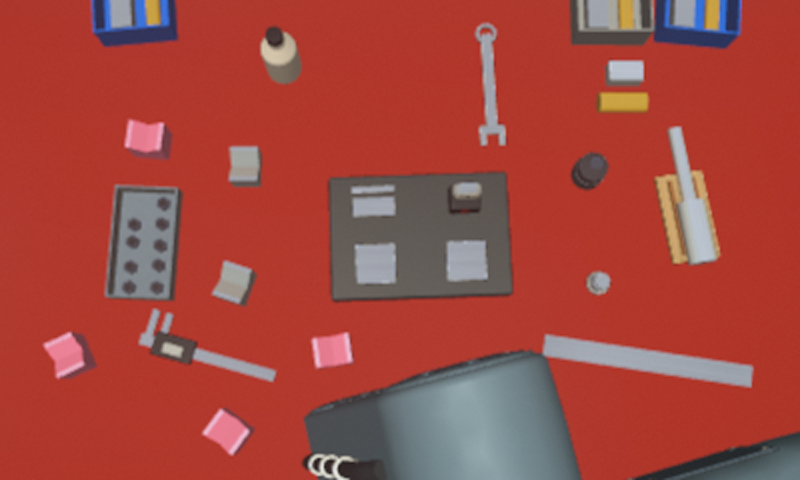

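View pics/s1.png

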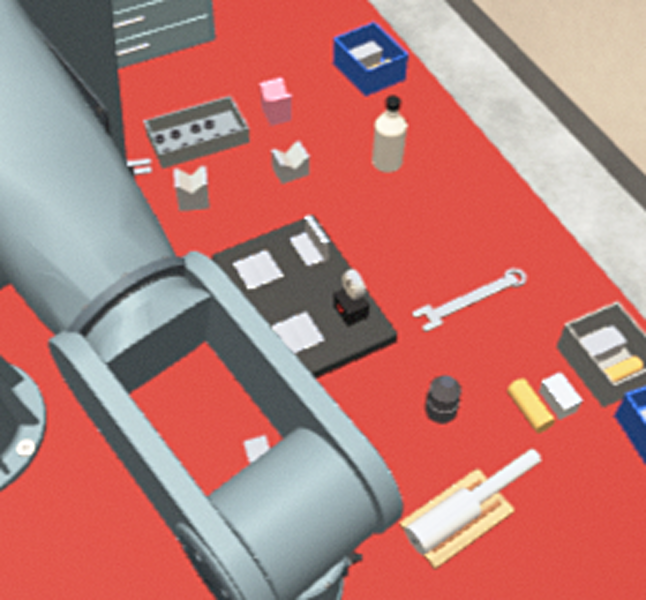

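```bash
cat > h.py <<'E'
from bench import ctrl
import cv2,numpy as np
from scipy.optimize import minimize
def proj(c,P):
    p=ctrl.camera_params(c);W=np.linalg.inv(p["world_from_camera"])
    q=(np.c_[P,np.ones(len(P))]@W.T)[:,:3]@p["mtx"].T
    return q[:,:2]/q[:,2:]
def unproj(c,u,v,z):
    p=ctrl.camera_params(c);T=p["world_from_camera"];d=T[:3,:3]@np.linalg.solve(p["mtx"],[u,v,1])
    return T[:3,3]+d*(z-T[2,3])/d[2]
def pl(P,x,y,a,z0=0):
    c,s=np.cos(a),np.sin(a);return P@np.array([[c,s,0],[-s,c,0],[0,0,1]])+[x,y,z0]
def box(w,l,h,z=0): return np.array([[i*w/2,j*l/2,k] for i in(-1,1) for j in(-1,1) for k in(z,z+h)])
def cyl(r,z0,z1):
    t=np.linspace(0,2*np.pi,32,endpoint=False);return np.vstack([np.c_[r*np.cos(t),r*np.sin(t),0*t+z] for z in(z0,z1)])
def xcyl(r,x0,x1,z):
    t=np.linspace(0,2*np.pi,32,endpoint=False);return np.vstack([np.c_[0*t+x,r*np.cos(t),z+r*np.sin(t)] for x in(x0,x1)])
S=8
def fit(c,mask,parts,x0,z0=0,rad=30):
    """mask: full-size float image; parts: list of convex point sets; fits x,y,yaw by overlap"""
    u,v=proj(c,pl(np.vstack(parts),*x0,z0)).mean(0).astype(int)
    ua,va=u-rad,v-rad
    M=cv2.resize(mask[va:va+2*rad,ua:ua+2*rad].astype(np.float32),None,fx=S,fy=S,interpolation=cv2.INTER_LINEAR)
    def f(p):
        I=np.zeros(M.shape,np.uint8)
        for P in parts:
            q=(proj(c,pl(P,*p,z0))-[ua,va]+.5)*S
            cv2.fillConvexPoly(I,cv2.convexHull(np.round(q*16).astype(np.int32)),1,shift=4)
        return -np.minimum(I,M).sum()/np.maximum(I,M).sum()
    b=None
    for da in(-.3,-.1,.1,.3):
        s=np.array([[0,0,0],[.01,0,0],[0,.01,0],[0,0,.15]])+np.add(x0,[0,0,da])
        r=minimize(f,np.add(x0,[0,0,da]),method="Nelder-Mead",options=dict(initial_simplex=s,xatol=1e-4,fatol=1e-4))
        if b is None or r.fun<b.fun:b=r
    return np.round(b.x,4).tolist(),round(-b.fun,3)
E
python3 - <<'E'
from h import *
im=cv2.imread("pics/top0.png")[:,:,::-1]; f=im.astype(int)
red=(f[:,:,0]-f[:,:,1]>50)
notred=~red
grey=(f.max(2)-f.min(2)<45)
U=lambda cx,cy,z:unproj("top",120+cx/2,90+cy/2,z)[:2]
print("low",fit("top",grey,[box(.05,.04,.044)],[*U(244,165,.02),0],rad=20))
print("tall",fit("top",grey,[box(.05,.04,.058)],[*U(233,283,.03),0],rad=20))
print("low-as-tall",fit("top",grey,[box(.05,.04,.058)],[*U(244,165,.02),0],rad=20))
print("tall-as-low",fit("top",grey,[box(.05,.04,.044)],[*U(233,283,.03),0],rad=20))
print("plate",fit("top",notred,[box(.18,.26,.025)],[*U(420,237,.025),0],rad=62))
print("jack",fit("top",notred,[cyl(.017,0,.006),cyl(.013,.006,.024),cyl(.011,.024,.034)],[*U(598,282,.02),0],rad=12))
print("shaft",fit("top",grey,[xcyl(.02,-.0684,.0216,.032),xcyl(.01,.0216,.1316,.032)],[*U(693,215,.03),.15],rad=45))
br=f.min(2)>140
for n,u in(("angpad",(375,263)),("dialpad",(467,260))): print(n,fit("top",br,[box(.056,.056,.006)],[*U(*u,.03),0],z0=.025,rad=14))
print("chuck",U(590,172,.03),"oil",U(283,60,.07))
a=im[150:200+30,430:490,::-1];b=im[150:250,215:275,::-1]
E
```

```text
low ([0.6123, 0.2511, 0.0276], np.float64(0.884))
tall ([0.439, 0.2603, -0.3329], np.float64(0.879))
low-as-tall ([0.6102, 0.25, 0.0986], np.float64(0.815))
tall-as-low ([0.4401, 0.2612, -0.3255], np.float64(0.911))
plate ([0.5102, -0.0023, 0.033], np.float64(0.921))Traceback (most recent call last):
  File "<stdin>", line 12, in <module>
  File "h.py", line 33, in fit
    r=minimize(f,np.add(x0,[0,0,da]),method="Nelder-Mead",options=dict(initial_simplex=s,xatol=1e-4,fatol=1e-4))
    res = _minimize_neldermead(fun, x0, args, callback, bounds=bounds,
                               **options)
    fsim[j] = func(sim[j])
              ~~~~^^^^^^^^
    fx = function(np.copy(x), *(wrapper_args + args))
  File "h.py", line 27, in f
    q=(proj(c,pl(P,*p,z0))-[ua,va]+.5)*S
       ~~~~^^^^^^^^^^^^^^^
  File "h.py", line 5, in proj
    p=ctrl.camera_params(c);W=np.linalg.inv(p["world_from_camera"])
ValueError: time passes only in moves, steps and waits
```

```bash
python3 - <<'E'
s=open('h.py').read()
s=s.replace('def proj','CP={c:ctrl.camera_params(c) for c in("top","side")}\ndef proj',1).replace('p=ctrl.camera_params(c)','p=CP[c]')
open('h.py','w').write(s)
E
python3 - <<'E'
from h import *
im=cv2.imread("pics/top0.png")[:,:,::-1]; f=im.astype(int)
red=(f[:,:,0]-f[:,:,1]>50); notred=~red
grey=(f.max(2)-f.min(2)<45)
fs=cv2.imread("pics/side0.png")[:,:,::-1].astype(int); gs=(fs[:,:,0]-fs[:,:,1]<50)
U=lambda cx,cy,z:unproj("top",120+cx/2,90+cy/2,z)[:2]
for h in(.044,.058):
  print(h,"low",fit("side",gs,[box(.05,.04,h)],[.6123,.2511,.03],rad=16),"tall",fit("side",gs,[box(.05,.04,h)],[.439,.26,-.33],rad=16))
print("jack",fit("top",notred,[cyl(.017,0,.006),cyl(.013,.006,.024),cyl(.011,.024,.034)],[*U(598,282,.02),0],rad=12))
print("shaft",fit("top",grey,[xcyl(.02,-.0684,.0216,.032),xcyl(.01,.0216,.1316,.032)],[*U(693,215,.03),.15],rad=45))
print("shaftS",fit("side",(fs.max(2)-fs.min(2)<45),[xcyl(.02,-.0684,.0216,.032),xcyl(.01,.0216,.1316,.032)],[*U(693,215,.03),.15],rad=45))
br=f.min(2)>140
for n,u in(("angpad",(375,263)),("dialpad",(467,260))): print(n,fit("top",br,[box(.056,.056,.006)],[*U(*u,.03),0],z0=.025,rad=14))
print("plate",fit("top",notred,[box(.18,.26,.025)],[*U(420,237,.025),0],rad=62))
print("chuck",U(590,172,.03),"oil",U(283,60,.07))
a=[cv2.resize(x,(400,400),interpolation=cv2.INTER_CUBIC) for x in(im[150:250,200:300,::-1],fs[120:190,270:340,::-1].astype(np.uint8))]
cv2.imwrite("pics/c1.png",np.hstack(a))
E
```

```text
0.044 low ([0.6079, 0.2474, -0.0286], np.float64(0.855)) tall ([0.4365, 0.2596, -0.299], np.float64(0.56))
0.058 low ([0.6059, 0.2438, -0.0935], np.float64(0.732)) tall ([0.4358, 0.2564, -0.3008], np.float64(0.521))
jack ([0.4434, -0.2614, 0.0017], np.float64(0.884))
shaft ([0.5371, -0.3958, 0.1573], np.float64(0.827))
shaftS ([0.5347, -0.3974, 0.1613], np.float64(0.476))
angpad ([0.4679, 0.061, 0.0322], np.float64(0.9))
dialpad ([0.4726, -0.0698, 0.0014], np.float64(0.901))
plate ([0.5102, -0.0023, 0.033], np.float64(0.921))
chuck [ 0.60058434 -0.25142152] oil [0.75569329 0.19241594]
```

View pics/c1.png

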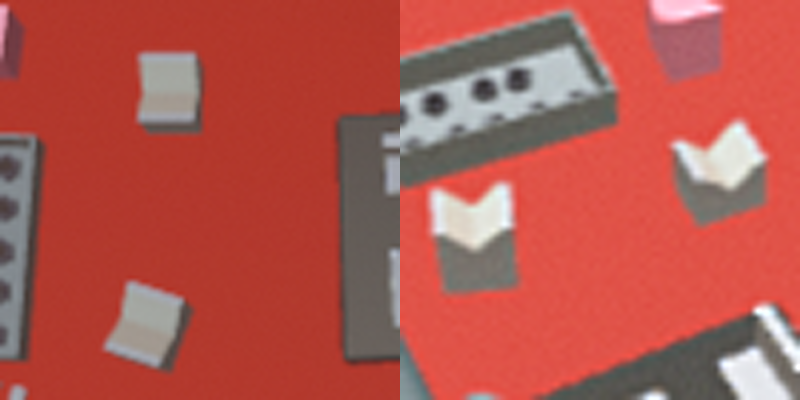

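```bash
cat >> h.py <<'E'
def vblock(h):
    o=[box(.05,.04,h-.019)]
    for s in(-1,1):
        t=np.array([[s*.025,h-.019],[s*.025,h],[s*.019,h],[0,h-.019]])
        o.append(np.vstack([np.c_[t[:,0],0*t[:,0]+y,t[:,1]] for y in(-.02,.02)]))
    return o
def comp(mask,u,v):
    n,l=cv2.connectedComponents(mask.astype(np.uint8),connectivity=4);k=l[int(v),int(u)];return (l==k) if k else mask
def joint(masks,parts,x0,z0=0,rad=24):
    Ms=[]
    for c,m in masks.items():
        u,v=proj(c,pl(np.vstack(parts),*x0,z0)).mean(0).astype(int)
        M=comp(m,u,v)[v-rad:v+rad,u-rad:u+rad]
        Ms.append((c,u-rad,v-rad,cv2.resize(M.astype(np.float32),None,fx=S,fy=S)))
    def f(p):
        t=0
        for c,ua,va,M in Ms:
            I=np.zeros(M.shape,np.uint8)
            for P in parts:
                q=(proj(c,pl(P,*p,z0))-[ua,va]+.5)*S
                cv2.fillConvexPoly(I,cv2.convexHull(np.round(q*16).astype(np.int32)),1,shift=4)
            t-=np.minimum(I,M).sum()/np.maximum(I,M).sum()/len(Ms)
        return t
    b=None
    for da in(-.15,0,.15):
        s=np.array([[0,0,0],[.01,0,0],[0,.01,0],[0,0,.15]])+np.add(x0,[0,0,da])
        r=minimize(f,s[0],method="Nelder-Mead",options=dict(initial_simplex=s,xatol=1e-4,fatol=1e-4))
        if b is None or r.fun<b.fun:b=r
    return np.round(b.x,4).tolist(),round(float(-b.fun),3)
E
python3 - <<'E'
from h import *
m={}
for c in("top","side"):
    f=cv2.imread(f"pics/{c}0.png")[:,:,::-1].astype(int); m[c]=(f[:,:,0]-f[:,:,1]<50)
for h in(.044,.058):
    for n,x in(("low",[.61,.25,0]),("tall",[.438,.26,-.32])):
        print(h,n,joint(m,vblock(h),x),joint({"top":m["top"]},vblock(h),x),joint({"side":m["side"]},vblock(h),x))
E
```

```text
0.044 low ([0.6107, 0.2507, 0.0036], 0.878) ([0.6124, 0.2511, 0.0009], 0.915) ([0.6081, 0.2485, -0.0108], 0.902)
0.044 tall ([0.4392, 0.2623, -0.3189], 0.857) ([0.4402, 0.262, -0.3254], 0.923) ([0.4383, 0.2654, -0.2953], 0.829)
0.058 low ([0.6089, 0.249, 0.0116], 0.803) ([0.6101, 0.2495, 0.023], 0.851) ([0.6062, 0.2447, -0.1038], 0.78)
0.058 tall ([0.4381, 0.2602, -0.312], 0.876) ([0.4391, 0.2607, -0.3256], 0.914) ([0.436, 0.2575, -0.2927], 0.888)
```

```bash
python3 -m pendant '[[[1,156,-125,0,0,0,-0.55],[1,156,-125,0,0,0,-0.55],[1,156,-125,0,0,0,-0.55],[1,156,-125,0,0,0,-0.55],[1,156,-125,0,0,0,-0.55]]]'
python3 -m pendant '[[[1,198,-25,0,0,0,-0.558],[1,198,-25,0,0,0,-0.558],[1,198,-25,0,0,0,-0.558],[1,198,-25,0,0,0,-0.558],[1,198,-25,0,0,0,-0.558]]]'
```

```text
time_s: 1.52
eef_pos: [0.3408, -0.3309, 0.4046]
eef_rot: [-0.0, 0.873, 0.488, 0.0]
wrist_force: [0.3, 0.1, 1.0]
opening: 0.998
grasp_force: 0.0
time_s: 1.93
eef_pos: [0.4245, -0.1496, 0.405]
eef_rot: [0.0, 0.705, 0.709, 0.0]
wrist_force: [0.2, 0.5, -0.9]
opening: 1.0
grasp_force: 0.0
```

```bash
python3 -m pendant '[[[1,200,93,0,0,0,0],[1,200,93,0,0,0,0],[1,200,93,0,0,0,0],[1,200,93,0,0,0,0],[1,200,93,0,0,0,0]]]'
python3 -m pendant '[[[1,200,93,0,0,0,0],[1,200,93,0,0,0,0],[1,200,93,0,0,0,0],[1,200,93,0,0,0,0],[1,200,93,0,0,0,0]]]'
python3 -m pendant '[[[1,0,0,150,0,0,0],[1,0,0,150,0,0,0],[1,0,0,150,0,0,0],[1,0,0,150,0,0,0],[1,0,0,150,0,0,0]]]'
```

```text
time_s: 2.35
eef_pos: [0.5125, 0.0388, 0.405]
eef_rot: [0.0, 0.707, 0.707, 0.0]
wrist_force: [0.7, -1.9, 0.2]
opening: 1.001
grasp_force: 0.0
time_s: 2.77
eef_pos: [0.6005, 0.2276, 0.4047]
eef_rot: [0.0, 0.707, 0.707, 0.0]
wrist_force: [1.8, -2.1, 0.6]
opening: 1.0
grasp_force: 0.0
time_s: 3.18
eef_pos: [0.597, 0.225, 0.2472]
eef_rot: [-0.004, 0.707, 0.707, -0.005]
wrist_force: [-1.2, 0.1, -0.9]
opening: 1.001
grasp_force: 0.0
```

Run:
```python
from h import *
for c in("top","side"):
    cv2.imwrite(f"pics/{c}1.png",ctrl.camera(c)[:,:,::-1])
a=cv2.imread("pics/top1.png")[140:240,200:300];b=cv2.imread("pics/side1.png")[90:190,270:370]
cv2.imwrite("pics/c2.png",np.hstack([cv2.resize(x,(400,400),interpolation=cv2.INTER_CUBIC) for x in(a,b)]))
o=ctrl.get_obs();print(o["eef_pos"],o["eef_rot"])
```

```text
[0.60002966 0.22534829 0.25433493] [-5.11602685e-04  7.07490103e-01  7.06722687e-01 -7.31844458e-04]
```

View pics/c2.png

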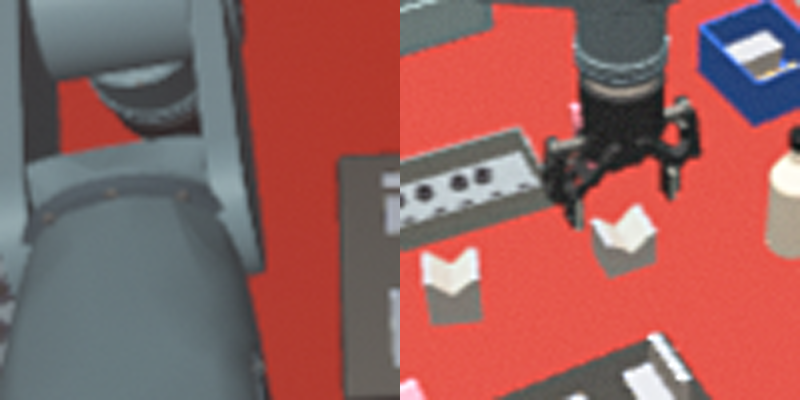

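The gripper is open just above and short of the low block, with the fingers at about (575,200) and (680,180) in the crop. The low block's groove runs between them. Next I correct the position and descend.

```bash
python3 -m pendant '[[[1,25,11,0,0,0,0],[1,25,11,0,0,0,0],[1,25,11,20,0,0,0],[1,25,11,40,0,0,0],[1,25,11,40,0,0,0]]]'
python3 -m pendant '[[[1,0,0,20,0,0,0],[1,0,0,39,0,0,0],[1,0,0,39,0,0,0],[1,0,0,39,0,0,0],[1,0,0,39,0,0,0]]]'
python3 -m pendant '[[[0.3,0,0,0,0,0,0],[0.3,0,0,0,0,0,0],[0.3,0,0,0,0,0,0],[0.3,0,0,0,0,0,0],[0.3,0,0,0,0,0,0]]]'
python3 -m pendant '[[[0.3,0,0,0,0,0,0],[0.3,0,0,0,0,0,0],[0.3,0,0,0,0,0,0],[0.3,0,0,0,0,0,0],[0.3,0,0,0,0,0,0]]]'
```

```text
time_s: 3.7
eef_pos: [0.6107, 0.2502, 0.2141]
eef_rot: [-0.0, 0.707, 0.707, -0.001]
wrist_force: [-1.2, 0.1, 0.1]
opening: 0.997
grasp_force: 0.0
time_s: 4.12
eef_pos: [0.6122, 0.2505, 0.1783]
eef_rot: [0.001, 0.707, 0.707, 0.001]
wrist_force: [1.4, -0.0, 0.0]
opening: 1.0
grasp_force: 0.0
time_s: 4.53
eef_pos: [0.6114, 0.2506, 0.177]
eef_rot: [0.0, 0.707, 0.707, 0.0]
wrist_force: [-2.0, -1.3, 6.5]
opening: 0.577
grasp_force: 64.2
time_s: 4.95
eef_pos: [0.6114, 0.2506, 0.1771]
eef_rot: [0.0, 0.707, 0.707, 0.0]
wrist_force: [-2.3, -0.7, 6.1]
opening: 0.577
grasp_force: 64.2
```

```bash
python3 -m pendant '[[[0.3,0,0,-40,0,0,0],[0.3,0,0,-80,0,0,0],[0.3,0,0,-120,0,0,0],[0.3,0,0,-145,0,0,0],[0.3,0,0,-145,0,0,0]]]'
python3 -m pendant '[[[0.3,-40,-17,0,0,0,0],[0.3,-80,-35,0,0,0,0],[0.3,-120,-52,0,0,0,0],[0.3,-150,-65,0,0,0,0],[0.3,-150,-65,0,0,0,0]]]'
python3 -m pendant '[[[0.3,-40,-17,0,0,0,0],[0.3,-80,-35,0,0,0,0],[0.3,-120,-52,0,0,0,0],[0.3,-150,-65,0,0,0,0],[0.3,-150,-65,0,0,0,0]]]'
python3 -m pendant '[[[0.3,-20,-9,0,0,0,-0.034],[0.3,-20,-9,0,0,0,-0.034],[0.3,-20,-9,0,0,0,-0.034],[0.3,-20,-9,0,0,0,-0.034],[0.3,-20,-9,0,0,0,-0.034]]]'
```

```text
time_s: 5.37
eef_pos: [0.613, 0.2509, 0.328]
eef_rot: [0.003, 0.707, 0.707, 0.005]
wrist_force: [1.0, 0.5, -3.5]
opening: 0.577
grasp_force: 65.8
time_s: 5.78
eef_pos: [0.5426, 0.0957, 0.3172]
eef_rot: [-0.002, 0.709, 0.705, -0.004]
wrist_force: [1.1, 0.7, -5.9]
opening: 0.58
grasp_force: 65.8
time_s: 6.2
eef_pos: [0.478, -0.0542, 0.3185]
eef_rot: [-0.001, 0.709, 0.705, -0.002]
wrist_force: [0.5, 0.6, -4.8]
opening: 0.58
grasp_force: 65.9
time_s: 6.62
eef_pos: [0.4717, -0.0688, 0.3199]
eef_rot: [-0.001, 0.695, 0.719, -0.0]
wrist_force: [0.2, -0.9, -4.7]
opening: 0.578
grasp_force: 66.0
```

```bash
python3 -m pendant '[[[0.3,0,0,35,0,0,0],[0.3,0,0,70,0,0,0],[0.3,0,0,100,0,0,0],[0.3,0,0,100,0,0,0],[0.3,0,0,100,0,0,0]]]'
python3 -m pendant '[[[0.3,0,0,4,0,0,0],[0.3,0,0,8,0,0,0],[0.3,0,0,10,0,0,0],[0.3,0,0,12,0,0,0],[0.3,0,0,12,0,0,0]]]'
python3 -m pendant '[[[0.8,0,0,0,0,0,0],[0.8,0,0,0,0,0,0],[0.8,0,0,0,0,0,0],[0.8,0,0,0,0,0,0],[0.8,0,0,0,0,0,0]]]'
python3 -m pendant '[[[0.8,0,0,-20,0,0,0],[0.8,0,0,-60,0,0,0],[0.8,0,0,-100,0,0,0],[0.8,0,0,-130,0,0,0],[0.8,0,0,-130,0,0,0]]]'
```

```text
time_s: 7.03
eef_pos: [0.471, -0.0684, 0.2193]
eef_rot: [-0.002, 0.695, 0.719, -0.001]
wrist_force: [0.4, -1.6, -5.6]
opening: 0.58
grasp_force: 65.8
time_s: 7.45
eef_pos: [0.4719, -0.0695, 0.2092]
eef_rot: [0.0, 0.695, 0.719, 0.0]
wrist_force: [0.6, 0.6, -4.9]
opening: 0.578
grasp_force: 66.0
time_s: 7.87
eef_pos: [0.472, -0.0696, 0.2091]
eef_rot: [0.0, 0.695, 0.719, 0.0]
wrist_force: [-0.0, -0.4, 0.6]
opening: 0.8
grasp_force: 0.0
time_s: 8.28
eef_pos: [0.474, -0.0703, 0.3457]
eef_rot: [0.006, 0.695, 0.719, 0.002]
wrist_force: [1.3, -0.1, -0.7]
opening: 0.8
grasp_force: 0.0
```

```bash
python3 -m pendant '[[[1,40,-3,0,0,0,0],[1,80,-5,0,0,0,0],[1,120,-8,0,0,0,0],[1,160,-11,0,0,0,0],[1,160,-11,0,0,0,0]]]'
python3 -m pendant '[[[1,40,-3,0,0,0,0.08],[1,80,-5,0,0,0,0.17],[1,120,-8,0,0,0,0.26],[1,160,-11,0,0,0,0.349],[1,160,-11,0,0,0,0.349]]]'
python3 -m pendant '[[[1,0,0,0,0,0,0],[1,0,0,0,0,0,0]]]'; python3 -c "
from bench import ctrl;o=ctrl.get_obs();print(o['eef_pos'],o['eef_rot'])"
```

```text
time_s: 8.7
eef_pos: [0.4538, 0.0955, 0.3382]
eef_rot: [-0.001, 0.693, 0.721, 0.001]
wrist_force: [-0.0, -0.3, -0.3]
opening: 0.996
grasp_force: 0.0
time_s: 9.12
eef_pos: [0.4379, 0.2546, 0.3385]
eef_rot: [-0.001, 0.81, 0.587, 0.001]
wrist_force: [-1.0, -0.6, -0.5]
opening: 1.002
grasp_force: 0.0
time_s: 9.28
eef_pos: [0.4391, 0.2494, 0.3382]
eef_rot: [0.0, 0.809, 0.588, -0.0]
wrist_force: [-1.2, -0.9, -0.5]
opening: 1.0
grasp_force: 0.0
[0.43914212 0.24935642 0.33819739] [ 1.14153941e-04  8.08973940e-01  5.87844289e-01 -4.92960916e-04]
```

```bash
python3 -m pendant '[[[1,10,-4,30,0,0,0],[1,10,-4,65,0,0,0],[1,10,-4,100,0,0,0],[1,10,-4,100,0,0,0],[1,10,-4,100,0,0,0]]]'
python3 -m pendant '[[[1,0,0,20,0,0,0],[1,0,0,40,0,0,0],[1,0,0,58,0,0,0],[1,0,0,58,0,0,0],[1,0,0,58,0,0,0]]]'
python3 -m pendant '[[[0.3,0,0,0,0,0,0],[0.3,0,0,0,0,0,0],[0.3,0,0,0,0,0,0],[0.3,0,0,0,0,0,0],[0.3,0,0,0,0,0,0]]]'
python3 -m pendant '[[[0.3,0,0,0,0,0,0],[0.3,0,0,0,0,0,0],[0.3,0,0,0,0,0,0]]]'
```

```text
time_s: 9.7
eef_pos: [0.4381, 0.2587, 0.2372]
eef_rot: [-0.001, 0.81, 0.586, -0.003]
wrist_force: [0.3, -0.6, 1.9]
opening: 1.003
grasp_force: 0.0
time_s: 10.12
eef_pos: [0.4396, 0.26, 0.1824]
eef_rot: [0.0, 0.81, 0.587, 0.001]
wrist_force: [0.4, -0.1, -0.4]
opening: 1.001
grasp_force: 0.0
time_s: 10.53
eef_pos: [0.4391, 0.2607, 0.1824]
eef_rot: [0.0, 0.81, 0.587, 0.001]
wrist_force: [-2.5, 0.1, 8.6]
opening: 0.578
grasp_force: 62.8
time_s: 10.78
eef_pos: [0.4391, 0.2607, 0.1824]
eef_rot: [0.0, 0.809, 0.587, 0.001]
wrist_force: [-1.8, -0.6, 8.6]
opening: 0.581
grasp_force: 62.8
```

```bash
python3 -m pendant '[[[0.3,0,0,-40,0,0,0],[0.3,0,0,-80,0,0,0],[0.3,0,0,-120,0,0,0],[0.3,0,0,-140,0,0,0],[0.3,0,0,-140,0,0,0]]]'
python3 -m pendant '[[[0.3,-36,18,0,0,0,0],[0.3,-72,36,0,0,0,0],[0.3,-108,54,0,0,0,0],[0.3,-144,72,0,0,0,0],[0.3,-144,72,0,0,0,0]]]'
python3 -m pendant '[[[0.3,-37,17,0,0,0,-0.1],[0.3,-37,17,0,0,0,-0.2],[0.3,-37,17,0,0,0,-0.3],[0.3,-37,17,0,0,0,-0.349],[0.3,-37,17,0,0,0,-0.349]]]'
python3 -m pendant '[[[0.3,0,0,0,0,0,0],[0.3,0,0,0,0,0,0]]]'; python3 -c "
from bench import ctrl;o=ctrl.get_obs();print(o['eef_pos'],o['eef_rot'])"
```

```text
time_s: 11.2
eef_pos: [0.44, 0.261, 0.3261]
eef_rot: [0.002, 0.809, 0.587, 0.005]
wrist_force: [1.0, 0.5, -6.2]
opening: 0.578
grasp_force: 67.7
time_s: 11.62
eef_pos: [0.4623, 0.0954, 0.3185]
eef_rot: [0.001, 0.811, 0.585, -0.002]
wrist_force: [-0.1, 0.2, -7.1]
opening: 0.578
grasp_force: 67.3
time_s: 12.03
eef_pos: [0.4658, 0.0606, 0.3183]
eef_rot: [-0.002, 0.695, 0.719, -0.001]
wrist_force: [0.5, 0.2, -6.7]
opening: 0.577
grasp_force: 67.3
time_s: 12.2
eef_pos: [0.4663, 0.061, 0.3195]
eef_rot: [-0.001, 0.696, 0.718, -0.001]
wrist_force: [-0.3, 1.2, -6.7]
opening: 0.579
grasp_force: 67.3
[0.4662944  0.06097902 0.31946965] [-8.92679927e-04  6.95802893e-01  7.18231909e-01 -6.79549023e-04]
```

```bash
python3 -m pendant '[[[0.3,0,1,35,0,0,0],[0.3,0,1,70,0,0,0],[0.3,0,1,98,0,0,0],[0.3,0,1,98,0,0,0],[0.3,0,1,98,0,0,0]]]'
python3 -m pendant '[[[0.3,0,0,2,0,0,0],[0.3,0,0,4,0,0,0],[0.3,0,0,6,0,0,0],[0.3,0,0,7,0,0,0],[0.3,0,0,7,0,0,0]]]'
```

```text
time_s: 12.62
eef_pos: [0.4669, 0.0611, 0.2214]
eef_rot: [-0.002, 0.695, 0.719, -0.001]
wrist_force: [0.4, -0.3, -6.1]
opening: 0.58
grasp_force: 67.2
time_s: 13.03
eef_pos: [0.4682, 0.0607, 0.2164]
eef_rot: [0.001, 0.695, 0.719, 0.0]
wrist_force: [0.4, 0.4, -6.9]
opening: 0.576
grasp_force: 67.3
```

```bash
python3 -m pendant '[[[0.3,0,0,1,0,0,0],[0.3,0,0,2,0,0,0],[0.3,0,0,2,0,0,0]]]'
python3 -m pendant '[[[0.8,0,0,0,0,0,0],[0.8,0,0,0,0,0,0],[0.8,0,0,0,0,0,0],[0.8,0,0,0,0,0,0],[0.8,0,0,0,0,0,0]]]'
python3 -m pendant '[[[0.8,0,0,-20,0,0,0],[0.8,0,0,-60,0,0,0],[0.8,0,0,-100,0,0,0],[0.8,0,0,-110,0,0,0],[0.8,0,0,-110,0,0,0]]]'
```

```text
time_s: 13.28
eef_pos: [0.4678, 0.0607, 0.2136]
eef_rot: [-0.0, 0.695, 0.719, -0.0]
wrist_force: [-0.4, 0.2, -7.1]
opening: 0.582
grasp_force: 67.3
time_s: 13.7
eef_pos: [0.4682, 0.0607, 0.2141]
eef_rot: [0.0, 0.695, 0.719, 0.0]
wrist_force: [0.3, 0.3, 0.4]
opening: 0.798
grasp_force: 0.0
time_s: 14.12
eef_pos: [0.4695, 0.0606, 0.3279]
eef_rot: [0.003, 0.695, 0.719, 0.003]
wrist_force: [0.2, -0.5, 0.1]
opening: 0.797
grasp_force: 0.0
```

```bash
python3 -m pendant '[[[1,-40,-4,0,0,0,0],[1,-80,-9,0,0,0,0],[1,-120,-13,0,0,0,0],[1,-160,-18,0,0,0,0],[1,-160,-18,0,0,0,0]]]'
python3 -m pendant '[[[1,-40,-4,0,0,0,0],[1,-80,-9,0,0,0,0],[1,-120,-13,0,0,0,0],[1,-160,-18,0,0,0,0],[1,-160,-18,0,0,0,0]]]'
python3 -m pendant '[[[1,0,0,40,0,0,0],[1,0,0,80,0,0,0],[1,0,0,80,0,0,0],[1,0,0,80,0,0,0],[1,0,0,80,0,0,0]]]'
python3 - <<'E'
from h import *
for c in("top","side"):
    cv2.imwrite(f"pics/{c}2.png",ctrl.camera(c)[:,:,::-1])
a=cv2.imread("pics/top2.png")[150:260,270:450];b=cv2.imread("pics/side2.png")[120:290,280:450]
cv2.imwrite("pics/c3.png",np.hstack([cv2.resize(x,(400,400*x.shape[0]//x.shape[1]),interpolation=cv2.INTER_CUBIC)[:240] if 0 else cv2.resize(x,(400,400),interpolation=cv2.INTER_CUBIC) for x in(a,b)]))
o=ctrl.get_obs();print(o["eef_pos"],o["eef_rot"])
E
```

```text
time_s: 14.53
eef_pos: [0.4545, -0.1054, 0.3228]
eef_rot: [0.001, 0.697, 0.717, -0.001]
wrist_force: [0.2, -0.2, -0.4]
opening: 1.006
grasp_force: 0.0
time_s: 14.95
eef_pos: [0.4417, -0.2658, 0.3229]
eef_rot: [0.001, 0.697, 0.717, -0.001]
wrist_force: [0.6, -0.4, 1.3]
opening: 1.002
grasp_force: 0.0
time_s: 15.37
eef_pos: [0.4429, -0.2601, 0.2446]
eef_rot: [0.0, 0.695, 0.719, 0.0]
wrist_force: [0.5, -0.1, 0.8]
opening: 1.002
grasp_force: 0.0
[ 0.44349992 -0.26071701  0.24617467] [2.13180144e-03 6.95126588e-01 7.18884191e-01 3.67740956e-05]
```

View pics/c3.png

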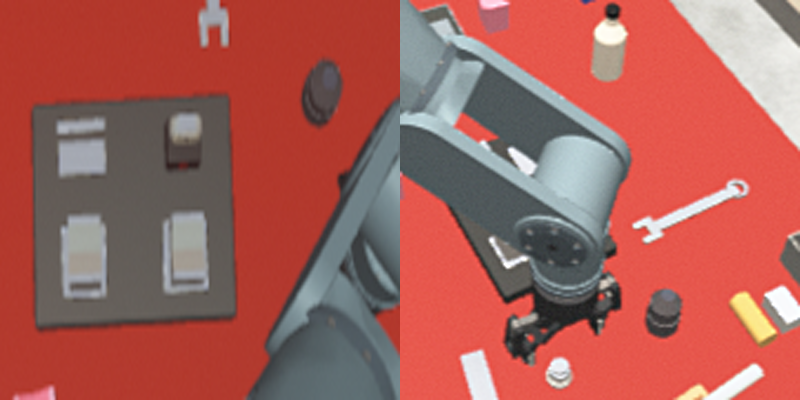

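Both blocks stand centred on their pads, low on the dial pad at crop (187,250) and tall on the angle pad at (84,255). The gripper is above the jack. I'll descend and grip it.

```bash
python3 -m pendant '[[[1,-1,0,30,0,0,0],[1,-1,0,50,0,0,0],[1,-1,0,64,0,0,0],[1,-1,0,64,0,0,0],[1,-1,0,64,0,0,0]]]'
python3 -m pendant '[[[0,0,0,0,0,0,0],[0,0,0,0,0,0,0],[0,0,0,0,0,0,0],[0,0,0,0,0,0,0],[0,0,0,0,0,0,0]]]'
python3 -m pendant '[[[0,0,0,0,0,0,0],[0,0,0,0,0,0,0],[0,0,0,0,0,0,0],[0,0,0,0,0,0,0],[0,0,0,0,0,0,0]]]'
```

```text
time_s: 15.88
eef_pos: [0.4431, -0.2616, 0.1811]
eef_rot: [0.001, 0.695, 0.719, 0.0]
wrist_force: [0.3, -0.3, 0.6]
opening: 0.999
grasp_force: 0.0
time_s: 16.3
eef_pos: [0.4427, -0.2616, 0.1806]
eef_rot: [0.001, 0.695, 0.719, -0.0]
wrist_force: [-4.3, 2.7, 10.5]
opening: 0.307
grasp_force: 52.1
time_s: 16.72
eef_pos: [0.4428, -0.2616, 0.1807]
eef_rot: [0.0, 0.695, 0.719, -0.0]
wrist_force: [-1.3, 2.1, 7.1]
opening: 0.299
grasp_force: 51.5
```

```bash
python3 -m pendant '[[[0,0,0,-40,0,0,0],[0,0,0,-80,0,0,0],[0,0,0,-115,0,0,0],[0,0,0,-130,0,0,0],[0,0,0,-130,0,0,0]]]'
python3 -m pendant '[[[0,35,5,0,0,0,0],[0,70,10,0,0,0,0],[0,100,14,0,0,0,0],[0,128,18,0,0,0,0],[0,128,18,0,0,0,0]]]'
python3 -m pendant '[[[0,35,5,0,0,0,0],[0,70,10,0,0,0,0],[0,100,14,0,0,0,0],[0,128,18,0,0,0,0],[0,128,18,0,0,0,0]]]'
python3 -m pendant '[[[0,0,0,0,0,0,0],[0,0,0,0,0,0,0]]]'; python3 -c "
from bench import ctrl;o=ctrl.get_obs();print(o['eef_pos'],o['eef_rot'])"
```

```text
time_s: 17.13
eef_pos: [0.4437, -0.2624, 0.3145]
eef_rot: [0.004, 0.695, 0.719, 0.0]
wrist_force: [0.1, -1.1, -0.4]
opening: 0.306
grasp_force: 49.7
time_s: 17.55
eef_pos: [0.4554, -0.1284, 0.3078]
eef_rot: [-0.002, 0.694, 0.72, 0.0]
wrist_force: [-1.0, -0.7, -1.3]
opening: 0.272
grasp_force: 65.3
time_s: 17.97
eef_pos: [0.4694, -0.0007, 0.3083]
eef_rot: [-0.002, 0.694, 0.72, 0.0]
wrist_force: [-0.2, 0.5, -0.9]
opening: 0.271
grasp_force: 65.4
time_s: 18.13
eef_pos: [0.4698, -0.0046, 0.3088]
eef_rot: [-0.0, 0.695, 0.719, -0.001]
wrist_force: [-0.3, -0.1, -1.3]
opening: 0.273
grasp_force: 65.4
[ 0.46977324 -0.0046241   0.30884216] [-4.76739712e-04  6.95137311e-01  7.18876622e-01 -5.42887074e-04]
```

Run:
```python
from h import *
im=ctrl.camera("side")[:,:,::-1];cv2.imwrite("pics/side3.png",im)
cv2.imwrite("pics/side3c.png",cv2.resize(im[100:240,270:410],(600,600),interpolation=cv2.INTER_CUBIC))
```

```text
(no output)
```

View pics/side3c.png

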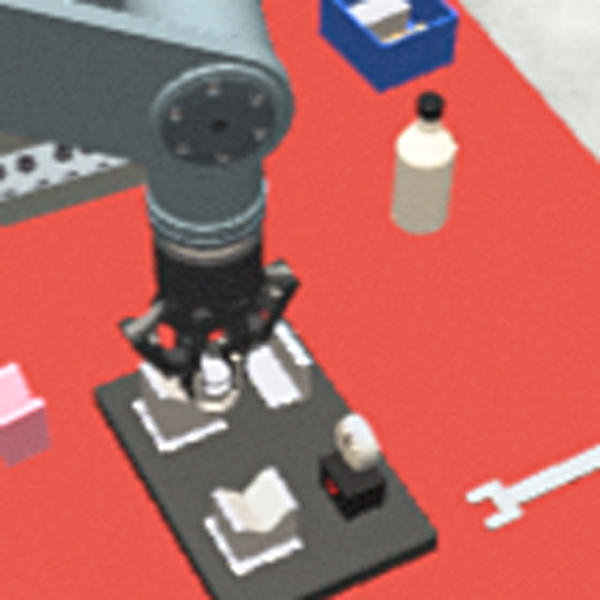

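Run:
```python
from h import *
im=cv2.imread("pics/side3.png");b=im[170:205,300:345]
p=proj("side",np.array([[.4698,-.0046,z] for z in(.129,.163,.1538)]));print(p, (p-[300,170])*13)
cv2.imwrite("pics/c4.png",cv2.resize(b,(585,455),interpolation=cv2.INTER_CUBIC))
```

```text
[[319.42610804 190.71057657]
 [319.16322544 183.90818542]
 [319.23546563 185.77748384]] [[252.53940449 269.23749539]
 [249.12193077 180.80641047]
 [250.06105322 205.10728991]]
```

View pics/c4.png

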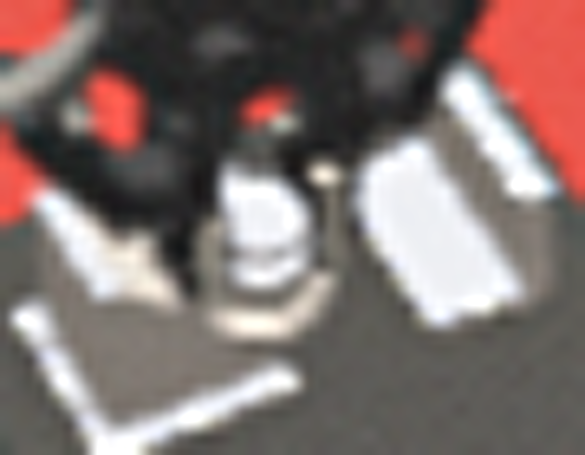

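The jack is still held, near its head at crop (260,230). It has slipped a few mm and may be slightly tilted. I'll lower it until it touches, so its foot seats on the plate, and then release.

```bash
python3 -m pendant '[[[0,0,0,30,0,0,0],[0,0,0,60,0,0,0],[0,0,0,88,0,0,0],[0,0,0,88,0,0,0],[0,0,0,88,0,0,0]]]'
python3 -m pendant '[[[0,0,0,2,0,0,0],[0,0,0,4,0,0,0],[0,0,0,5,0,0,0],[0,0,0,5,0,0,0]]]'
python3 -m pendant '[[[0,0,0,1,0,0,0],[0,0,0,3,0,0,0],[0,0,0,3,0,0,0],[0,0,0,3,0,0,0]]]'
```

```text
time_s: 18.6
eef_pos: [0.4692, -0.0051, 0.2205]
eef_rot: [-0.002, 0.696, 0.718, -0.001]
wrist_force: [-0.2, -0.0, -0.5]
opening: 0.272
grasp_force: 65.6
time_s: 18.93
eef_pos: [0.4705, -0.0045, 0.2177]
eef_rot: [0.001, 0.695, 0.719, 0.001]
wrist_force: [0.1, 0.9, -0.5]
opening: 0.272
grasp_force: 65.6
time_s: 19.27
eef_pos: [0.4699, -0.0042, 0.2136]
eef_rot: [-0.0, 0.695, 0.719, -0.0]
wrist_force: [-0.5, 0.8, -1.4]
opening: 0.269
grasp_force: 65.6
```

```bash
python3 -m pendant '[[[0,0,0,1,0,0,0],[0,0,0,2,0,0,0],[0,0,0,2,0,0,0],[0,0,0,2,0,0,0]]]'
python3 -m pendant '[[[0,0,0,1,0,0,0],[0,0,0,2,0,0,0],[0,0,0,2,0,0,0],[0,0,0,2,0,0,0]]]'
python3 -m pendant '[[[0,0,0,1,0,0,0],[0,0,0,2,0,0,0],[0,0,0,2,0,0,0],[0,0,0,2,0,0,0]]]'
```

```text
time_s: 19.6
eef_pos: [0.4699, -0.0042, 0.2115]
eef_rot: [-0.0, 0.695, 0.719, -0.0]
wrist_force: [-0.0, -0.2, -1.2]
opening: 0.272
grasp_force: 65.6
time_s: 19.93
eef_pos: [0.4702, -0.0042, 0.2101]
eef_rot: [0.0, 0.695, 0.719, 0.0]
wrist_force: [-1.4, 0.6, 5.0]
opening: 0.269
grasp_force: 66.7
time_s: 20.27
eef_pos: [0.4703, -0.0038, 0.2095]
eef_rot: [-0.0, 0.695, 0.719, 0.0]
wrist_force: [-7.8, 5.5, 22.4]
opening: 0.271
grasp_force: 69.7
```

```bash
python3 -m pendant '[[[0,0,0,-2,0,0,0],[0,0,0,-2,0,0,0],[0.35,0,0,-2,0,0,0],[0.5,0,0,-2,0,0,0],[0.6,0,0,-2,0,0,0]]]'
python3 -m pendant '[[[0.7,0,0,0,0,0,0],[0.7,0,0,0,0,0,0],[0.7,0,0,-20,0,0,0],[0.7,0,0,-60,0,0,0],[0.7,0,0,-100,0,0,0]]]'
python3 -m pendant '[[[1,-40,0,0,0,0,0],[1,-80,0,0,0,0,0],[1,-120,0,0,0,0,0],[1,-160,0,0,0,0,0],[1,-160,0,0,0,0,0]]]'
python3 -m pendant '[[[1,-40,0,0,0,0,0],[1,-80,0,0,0,0,0],[1,-120,0,0,0,0,0],[1,-160,0,0,0,0,0],[1,-160,0,0,0,0,0]]]'
python3 - <<'E'
from h import *
for c in("top","side"):
    cv2.imwrite(f"pics/{c}4.png",ctrl.camera(c)[:,:,::-1])
a=cv2.imread("pics/top4.png")[160:250,270:400];b=cv2.imread("pics/side4.png")[150:260,280:390]
cv2.imwrite("pics/c5.png",np.hstack([cv2.resize(a,(400,277),interpolation=cv2.INTER_CUBIC)[:277],cv2.resize(b,(400,400),interpolation=cv2.INTER_CUBIC)[:277]]) if 0 else np.hstack([cv2.resize(a[:,10:100],(400,400),interpolation=cv2.INTER_CUBIC),cv2.resize(b,(400,400),interpolation=cv2.INTER_CUBIC)]))
o=ctrl.get_obs();print(o["eef_pos"],o["eef_rot"])
E
```

```text
time_s: 20.68
eef_pos: [0.4699, -0.0043, 0.2094]
eef_rot: [-0.0, 0.695, 0.719, -0.0]
wrist_force: [0.6, -0.7, -0.6]
opening: 0.598
grasp_force: 0.0
time_s: 21.1
eef_pos: [0.469, -0.0041, 0.3093]
eef_rot: [-0.002, 0.695, 0.719, -0.001]
wrist_force: [1.0, -0.4, 0.9]
opening: 0.699
grasp_force: 0.0
time_s: 21.52
eef_pos: [0.4756, -0.1702, 0.3105]
eef_rot: [0.002, 0.697, 0.717, -0.001]
wrist_force: [0.1, 0.1, -0.3]
opening: 0.993
grasp_force: 0.0
time_s: 21.93
eef_pos: [0.4802, -0.3304, 0.3101]
eef_rot: [0.002, 0.697, 0.717, -0.001]
wrist_force: [0.1, 1.0, 0.7]
opening: 1.002
grasp_force: 0.0
[ 0.48016673 -0.32535844  0.30910709] [-4.59540148e-04  6.96361152e-01  7.17691389e-01  7.59259179e-05]
```

View pics/c5.png

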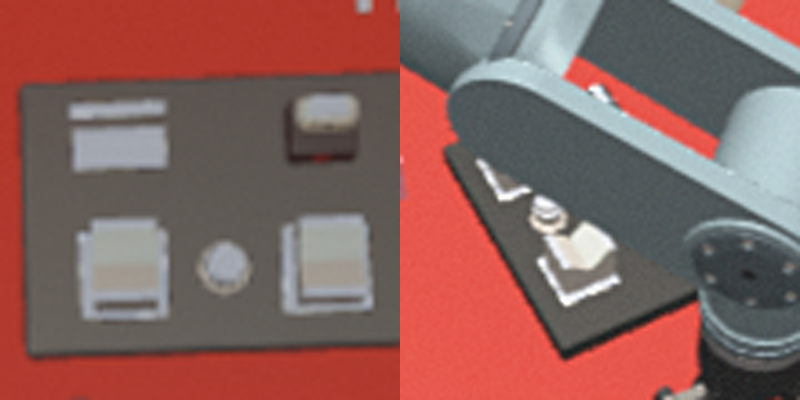

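Run:
```python
from h import *
print("foot",unproj("top",280+223/4.44,160+268/4.44,.03),"head",unproj("top",280+228/4.44,160+262/4.44,.059))
im=cv2.imread("pics/top4.png")[:,:,::-1].astype(int); br=im.min(2)>100
J=[cyl(.017,0,.006),cyl(.013,.006,.024),cyl(.011,.024,.034)]
print("jack",fit("top",br,J,[.47,-.0045,0],z0=.025,rad=12))
P=[box(.056,.056,.006)]
for n,h,x in(("low",.044,[.472,-.0696,.034]),("tall",.058,[.468,.0607,.034])):
    print(n,fit("top",br,P+[p+[0,0,.006] for p in vblock(h)],x,z0=.025,rad=18))
    # top face edges: bright strips
f=cv2.imread("pics/top4.png").astype(int)[:,:,::-1]; grey=(f.max(2)-f.min(2)<45)
print("shaft",joint({"top":grey},[xcyl(.02,-.0684,.0216,.032),xcyl(.01,.0216,.1316,.032)],[.537,-.396,.158],rad=45))
f0=cv2.imread("pics/top0.png").astype(int)[:,:,::-1]
print(f0[188:216:3,462],f0[200,445:480:3])
```

```text
foot [ 0.47075219 -0.00442676  0.03      ] head [ 0.47059257 -0.00658413  0.059     ]
jack ([0.473, -0.0035, -0.1142], np.float64(0.888))
low ([0.4737, -0.0688, 0.0236], np.float64(0.857))
tall ([0.4689, 0.0611, -0.0008], np.float64(0.874))
shaft ([0.5078, -0.3975, 0.1286], 0.164)
[[182 180 175]
 [184 188 183]
 [181 183 174]
 [173 174 164]
 [166 165 155]
 [158 154 145]
 [139 134 126]
 [120 114 108]
 [124 100  83]
 [149 104  69]] [[179  56  43]
 [179  56  43]
 [140  65  46]
 [205 165 111]
 [170 132  86]
 [111 107 101]
 [178 180 171]
 [186 195 205]
 [186 194 204]
 [183 190 196]
 [190 150 101]
 [176  54  40]]
```

```bash
python3 -m pendant '[[[1,-60,50,0,0,0,0.12],[1,-60,50,0,0,0,0.24],[1,-60,50,0,0,0,0.36],[1,-60,50,0,0,0,0.48],[1,-60,50,0,0,0,0.482]]]'
python3 -m pendant '[[[1,0,0,0,0,0,0.12],[1,0,0,0,0,0,0.24],[1,0,0,0,0,0,0.36],[1,0,0,0,0,0,0.48],[1,0,0,0,0,0,0.482]]]'
python3 -m pendant '[[[1,0,0,0,0,0,0.12],[1,0,0,0,0,0,0.24],[1,0,0,0,0,0,0.36],[1,0,0,0,0,0,0.48],[1,0,0,0,0,0,0.482]]]'
python3 -m pendant '[[[1,0,0,20,0,0,0],[1,0,0,40,0,0,0],[1,0,0,40,0,0,0]]]'
cat > to.py <<'E'
import sys,numpy as np
from bench import ctrl
o=ctrl.get_obs();x,y,z=o["eef_pos"];w,a,b,c=o["eef_rot"];yaw=2*np.arctan2(b,a)
X,Y,Z=map(float,sys.argv[1:4]);d=np.array([X-x,Y-y])*1e3
print(o["eef_pos"].round(4),"yaw",yaw.round(4),"tool shift mm",np.round([d@[np.cos(yaw),np.sin(yaw)],d@[np.sin(yaw),-np.cos(yaw)],(z-Z)*1e3],1))
E
python3 to.py .536 -.3965 .19
```

```text
time_s: 22.45
eef_pos: [0.533, -0.3809, 0.3087]
eef_rot: [-0.001, 0.848, 0.531, -0.0]
wrist_force: [0.2, 0.7, -0.1]
opening: 0.996
grasp_force: 0.0
time_s: 22.87
eef_pos: [0.5326, -0.3808, 0.3098]
eef_rot: [-0.0, 0.949, 0.315, -0.0]
wrist_force: [-0.5, -0.1, -0.1]
opening: 0.994
grasp_force: 0.0
time_s: 23.28
eef_pos: [0.5326, -0.3813, 0.3097]
eef_rot: [-0.0, 0.997, 0.08, -0.0]
wrist_force: [-0.0, -0.8, -0.3]
opening: 0.997
grasp_force: 0.0
time_s: 23.53
eef_pos: [0.5313, -0.3805, 0.2655]
eef_rot: [-0.003, 0.997, 0.083, -0.002]
wrist_force: [-0.6, 1.4, -1.5]
opening: 1.003
grasp_force: 0.0
[ 0.5313 -0.3805  0.2655] yaw 0.1658 tool shift mm [ 2.  16.6 75.5]
```

```bash
python3 -m pendant '[[[1,1,16,0,0,0,0],[1,1,16,0,0,0,0],[1,1,16,0,0,0,0]]]'; python3 to.py .536 -.3965 .19
python3 - <<'E'
from h import *
im=ctrl.camera("side")[:,:,::-1];cv2.imwrite("pics/side5.png",im)
cv2.imwrite("pics/c6.png",cv2.resize(im[210:340,330:480],(690,598),interpolation=cv2.INTER_CUBIC))
E
```

```text
time_s: 23.78
eef_pos: [0.5362, -0.3983, 0.2706]
eef_rot: [0.0, 0.997, 0.08, 0.0]
wrist_force: [-0.5, -0.1, -0.3]
opening: 1.001
grasp_force: 0.0
[ 0.5362 -0.3983  0.2706] yaw 0.1608 tool shift mm [ 0.1 -1.8 80.6]
```

View pics/c6.png

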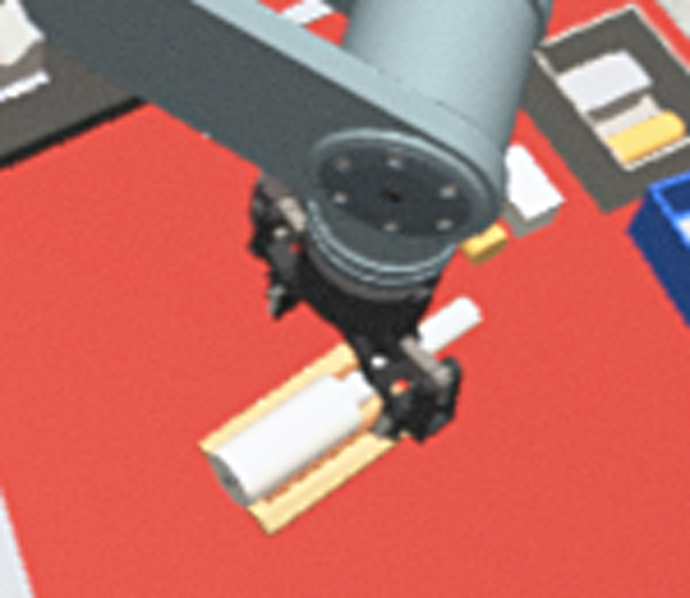

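Run:
```python
from h import *
a=.16;d=np.array([np.cos(a),np.sin(a),0])
P=np.array([[.536,-.3965,.032]]+[np.add([.536,-.3965,.032],t*d) for t in(-.0684,.0216,.1316)])
print(((proj("side",P)-[330,210])*4.6).round(), ((proj("top",P)-[120,90])*2).round())
```

```text
[[313. 414.]
 [227. 475.]
 [339. 396.]
 [468. 305.]] [[692. 216.]
 [703. 262.]
 [689. 201.]
 [673. 128.]]
```

The side view shows the shaft on its rest, with the thick end at about (232,478) and the thin end at (470,308). Both agree with the fitted pose. The fingers straddle it, so I'll descend.

```bash
python3 -m pendant '[[[1,0,-2,20,0,0,0],[1,0,-2,40,0,0,0],[1,0,-2,60,0,0,0],[1,0,-2,60,0,0,0],[1,0,-2,60,0,0,0]]]'
python3 -m pendant '[[[1,0,0,10,0,0,0],[1,0,0,20,0,0,0],[1,0,0,20,0,0,0],[1,0,0,20,0,0,0]]]'
python3 -m pendant '[[[0.2,0,0,0,0,0,0],[0.2,0,0,0,0,0,0],[0.2,0,0,0,0,0,0],[0.2,0,0,0,0,0,0],[0.2,0,0,0,0,0,0]]]'
python3 -m pendant '[[[0.2,0,0,0,0,0,0],[0.2,0,0,0,0,0,0],[0.2,0,0,0,0,0,0]]]';python3 to.py .536 -.3965 .19
```

```text
time_s: 24.25
eef_pos: [0.5354, -0.3952, 0.2091]
eef_rot: [-0.001, 0.997, 0.08, -0.001]
wrist_force: [0.4, 0.2, 0.7]
opening: 1.001
grasp_force: 0.0
time_s: 24.58
eef_pos: [0.5355, -0.3958, 0.1892]
eef_rot: [-0.0, 0.997, 0.079, -0.0]
wrist_force: [-0.3, 0.0, -0.7]
opening: 1.003
grasp_force: 0.0
time_s: 25.0
eef_pos: [0.536, -0.3964, 0.1905]
eef_rot: [0.001, 0.997, 0.079, 0.0]
wrist_force: [-0.4, 0.4, 3.3]
opening: 0.45
grasp_force: 60.4
time_s: 25.25
eef_pos: [0.536, -0.3964, 0.1905]
eef_rot: [0.001, 0.997, 0.079, 0.0]
wrist_force: [-0.3, -0.1, 5.0]
opening: 0.45
grasp_force: 60.6
[ 0.536  -0.3964  0.1905] yaw 0.1578 tool shift mm [-0.   0.1  0.5]
```

```bash
python3 -m pendant '[[[0.2,0,0,-30,0,0,0],[0.2,0,0,-65,0,0,0],[0.2,0,0,-100,0,0,0],[0.2,0,0,-135,0,0,0],[0.2,0,0,-150,0,0,0]]]'
python3 -m pendant '[[[0.2,0,0,0,0,0,-0.11],[0.2,0,0,0,0,0,-0.22],[0.2,0,0,0,0,0,-0.33],[0.2,0,0,0,0,0,-0.44],[0.2,0,0,0,0,0,-0.481]]]'
python3 -m pendant '[[[0.2,0,0,0,0,0,-0.11],[0.2,0,0,0,0,0,-0.22],[0.2,0,0,0,0,0,-0.33],[0.2,0,0,0,0,0,-0.44],[0.2,0,0,0,0,0,-0.481]]]'
python3 -m pendant '[[[0.2,0,0,0,0,0,-0.11],[0.2,0,0,0,0,0,-0.22],[0.2,0,0,0,0,0,-0.33],[0.2,0,0,0,0,0,-0.44],[0.2,0,0,0,0,0,-0.481]]]'
python3 -m pendant '[[[0.2,0,0,0,0,0,0],[0.2,0,0,0,0,0,0]]]'; python3 to.py .4709 -.026 .242
```

```text
time_s: 25.67
eef_pos: [0.5363, -0.3966, 0.3443]
eef_rot: [0.002, 0.997, 0.079, 0.002]
wrist_force: [1.0, -0.6, -1.9]
opening: 0.448
grasp_force: 61.7
time_s: 26.08
eef_pos: [0.5353, -0.3956, 0.338]
eef_rot: [-0.001, 0.949, 0.317, -0.001]
wrist_force: [-0.3, -0.5, -3.0]
opening: 0.447
grasp_force: 61.6
time_s: 26.5
eef_pos: [0.5353, -0.3956, 0.3379]
eef_rot: [-0.002, 0.846, 0.534, -0.0]
wrist_force: [-0.8, 0.3, -3.6]
opening: 0.45
grasp_force: 61.6
time_s: 26.92
eef_pos: [0.5353, -0.3956, 0.3379]
eef_rot: [-0.002, 0.694, 0.72, 0.0]
wrist_force: [-0.2, 0.6, -2.2]
opening: 0.448
grasp_force: 61.5
time_s: 27.08
eef_pos: [0.5354, -0.3958, 0.3384]
eef_rot: [-0.001, 0.697, 0.717, 0.0]
wrist_force: [-0.1, 1.0, -2.9]
opening: 0.452
grasp_force: 61.5
[ 0.5354 -0.3958  0.3384] yaw 1.5992 tool shift mm [371.4 -54.   96.4]
```

```bash
python3 -m pendant '[[[0.2,30,-5,0,0,0,0],[0.2,60,-9,0,0,0,0],[0.2,90,-14,0,0,0,0],[0.2,124,-18,0,0,0,0],[0.2,124,-18,0,0,0,0]]]'
python3 -m pendant '[[[0.2,30,-5,0,0,0,0],[0.2,60,-9,0,0,0,0],[0.2,90,-14,0,0,0,0],[0.2,124,-18,0,0,0,0],[0.2,124,-18,0,0,0,0]]]'
python3 -m pendant '[[[0.2,30,-5,0,0,0,0],[0.2,60,-9,0,0,0,0],[0.2,90,-14,0,0,0,0],[0.2,123,-18,0,0,0,0],[0.2,123,-18,0,0,0,0]]]'
python3 -m pendant '[[[0.2,0,0,20,0,0,0],[0.2,0,0,40,0,0,0],[0.2,0,0,60,0,0,0],[0.2,0,0,60,0,0,0],[0.2,0,0,60,0,0,0]]]'; python3 to.py .4709 -.026 .242
python3 - <<'E'
from h import *
im=ctrl.camera("side")[:,:,::-1];cv2.imwrite("pics/side6.png",im)
cv2.imwrite("pics/c7.png",cv2.resize(im[140:270,270:400],(600,600),interpolation=cv2.INTER_CUBIC))
E
```

```text
time_s: 27.5
eef_pos: [0.513, -0.2672, 0.3383]
eef_rot: [-0.003, 0.696, 0.718, 0.001]
wrist_force: [0.9, 0.4, -3.9]
opening: 0.447
grasp_force: 61.6
time_s: 27.92
eef_pos: [0.4909, -0.1444, 0.3388]
eef_rot: [-0.002, 0.696, 0.718, 0.0]
wrist_force: [0.1, -0.7, -3.9]
opening: 0.444
grasp_force: 61.7
time_s: 28.33
eef_pos: [0.4692, -0.0226, 0.3391]
eef_rot: [-0.002, 0.696, 0.718, 0.0]
wrist_force: [0.6, 0.3, -4.0]
opening: 0.446
grasp_force: 61.7
time_s: 28.75
eef_pos: [0.4702, -0.027, 0.2789]
eef_rot: [-0.001, 0.697, 0.717, -0.001]
wrist_force: [-0.3, -1.5, -2.5]
opening: 0.446
grasp_force: 61.5
[ 0.4702 -0.027   0.2789] yaw 1.5999 tool shift mm [ 1.   0.7 36.9]
```

View pics/c7.png

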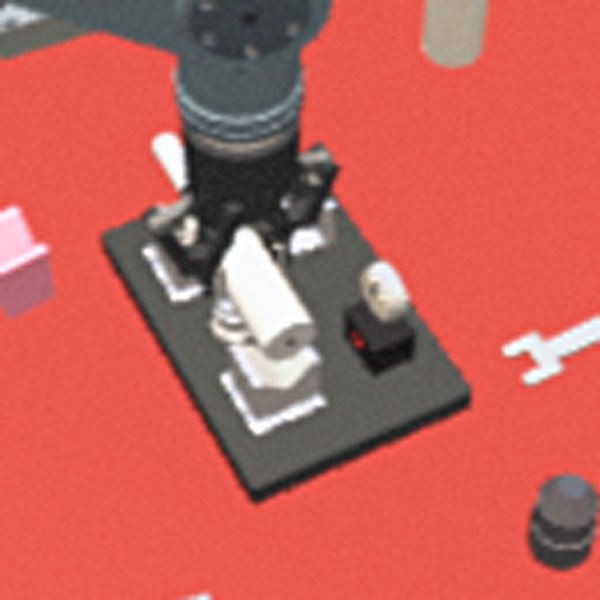

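The shaft hangs above both grooves, with its thick end at (285,335) over the low block. The jack stands upright beneath it. I'll lower it gently.

```bash
python3 -m pendant '[[[0.2,1,1,12,0,0,0],[0.2,1,1,24,0,0,0],[0.2,1,1,31,0,0,0],[0.2,1,1,31,0,0,0],[0.2,1,1,31,0,0,0]]]'
python3 -m pendant '[[[0.2,0,0,1,0,0,0],[0.2,0,0,3,0,0,0],[0.2,0,0,3,0,0,0],[0.2,0,0,3,0,0,0]]]'
python3 -m pendant '[[[0.2,0,0,1,0,0,0],[0.2,0,0,2,0,0,0],[0.2,0,0,2,0,0,0],[0.2,0,0,2,0,0,0]]]'
```

```text
time_s: 29.22
eef_pos: [0.4719, -0.0261, 0.2494]
eef_rot: [0.0, 0.697, 0.718, 0.0]
wrist_force: [-0.3, 0.0, -3.3]
opening: 0.45
grasp_force: 61.8
time_s: 29.55
eef_pos: [0.4716, -0.0259, 0.2459]
eef_rot: [0.0, 0.696, 0.718, 0.0]
wrist_force: [0.1, -0.3, -4.0]
opening: 0.445
grasp_force: 61.8
time_s: 29.88
eef_pos: [0.4715, -0.0258, 0.2437]
eef_rot: [-0.0, 0.696, 0.718, -0.0]
wrist_force: [-0.2, 0.7, -2.2]
opening: 0.449
grasp_force: 61.9
```

```bash
python3 -m pendant '[[[0.2,0,0,1,0,0,0],[0.2,0,0,1,0,0,0],[0.2,0,0,1,0,0,0]]]'
python3 -m pendant '[[[0.2,0,0,1,0,0,0],[0.2,0,0,1,0,0,0],[0.2,0,0,1,0,0,0]]]'
```

```text
time_s: 30.13
eef_pos: [0.4717, -0.0258, 0.2436]
eef_rot: [-0.0, 0.696, 0.718, -0.0]
wrist_force: [-5.9, 0.9, 8.5]
opening: 0.448
grasp_force: 62.9
time_s: 30.38
eef_pos: [0.4718, -0.0258, 0.2435]
eef_rot: [0.0, 0.696, 0.718, -0.0]
wrist_force: [-8.3, 1.4, 17.6]
opening: 0.447
grasp_force: 64.0
```

```bash
python3 -m pendant '[[[0.2,0,-1,-1,0,0,0],[0.2,0,-1,-1,0,0,0],[0.5,0,-1,-1,0,0,0],[0.6,0,-1,-1,0,0,0],[0.8,0,-1,-1,0,0,0]]]'
python3 -m pendant '[[[0.8,0,0,0,0,0,0],[0.8,0,0,0,0,0,0],[0.8,0,0,-20,0,0,0],[0.8,0,0,-50,0,0,0],[0.8,0,0,-80,0,0,0]]]'
python3 -m pendant '[[[0.8,0,0,-40,0,0,0],[0.8,0,0,-60,0,0,0],[0.8,-40,0,-60,0,0,0],[0.8,-80,0,-60,0,0,0],[0.8,-120,0,-60,0,0,0]]]'
python3 -m pendant '[[[0.8,-40,0,0,0,0,0],[0.8,-80,0,0,0,0,0],[0.8,-120,0,0,0,0,0],[0.8,-160,0,0,0,0,0],[0.8,-160,0,0,0,0,0]]]'
python3 - <<'E'
from h import *
for c in("top","side"): cv2.imwrite(f"pics/{c}7.png",ctrl.camera(c)[:,:,::-1])
a=cv2.imread("pics/top7.png")[165:245,280:380];b=cv2.imread("pics/side7.png")[150:260,270:380]
cv2.imwrite("pics/c8.png",np.hstack([cv2.resize(a,(400,320),interpolation=cv2.INTER_CUBIC),cv2.resize(b,(320,320),interpolation=cv2.INTER_CUBIC)]))
E
```

```text
time_s: 30.8
eef_pos: [0.4708, -0.0259, 0.2428]
eef_rot: [0.0, 0.696, 0.718, 0.0]
wrist_force: [0.5, 1.0, 0.3]
opening: 0.724
grasp_force: 0.0
time_s: 31.22
eef_pos: [0.47, -0.0257, 0.3227]
eef_rot: [-0.001, 0.696, 0.718, -0.001]
wrist_force: [1.6, -0.2, 0.7]
opening: 0.803
grasp_force: 0.0
time_s: 31.63
eef_pos: [0.4742, -0.1466, 0.3837]
eef_rot: [0.001, 0.696, 0.718, 0.0]
wrist_force: [1.6, 0.1, 0.5]
opening: 0.802
grasp_force: 0.0
time_s: 32.05
eef_pos: [0.4783, -0.3121, 0.3827]
eef_rot: [0.001, 0.698, 0.716, -0.001]
wrist_force: [-0.6, 0.4, -0.2]
opening: 0.801
grasp_force: 0.0
```

View pics/c8.png

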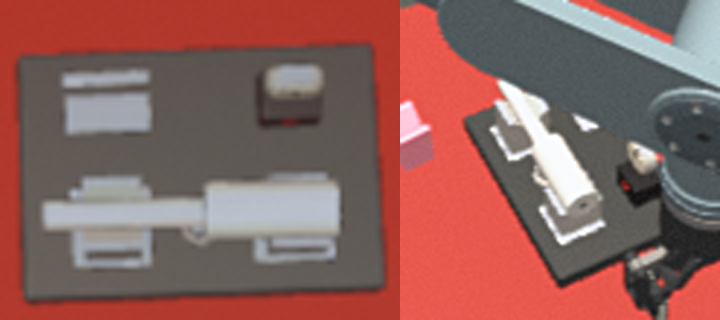

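Run:
```python
from h import *
for n,u,v in(("thin end",42,215),("shoulder",206,212),("thick end",339,209)): print(n,unproj("top",280+u/4,165+v/4,.084).round(4))
```

```text
thin end [0.4679 0.1063 0.084 ]
shoulder [ 0.4699 -0.0061  0.084 ]
thick end [ 0.4719 -0.0974  0.084 ]
```

In the top view the shoulder is within 2 mm of midway, with the shaft lying in both grooves and the jack under the shoulder. I'm handing in.

```bash
python3 -m pendant '[[[0.8,0,0,0,0,0,0],[0.8,0,0,0,0,0,0],[0.8,0,0,0,0,0,0]]]'; python3 -c "
from bench import ctrl;print(ctrl.hand_in())"
```

```text
time_s: 32.4
eef_pos: [0.4792, -0.3044, 0.3827]
eef_rot: [-0.0, 0.696, 0.718, 0.0]
wrist_force: [-0.1, -0.1, 0.9]
opening: 0.8
grasp_force: 0.0
the job is handed in; nothing more can be done
None
```

The job is handed in at 32.4 s with no verdict returned: both V-blocks and the jack are in place, the shaft lies in both grooves with its shoulder about 2 mm from midway, its level judged only from the contact height, and the chuck, oil bottle and wrench were not touched.

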